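# Start the press spindle in its threaded boss

## Task

Lift the blue dust hood off the small bench press and stand it upright on the bench beside the press. Then take the crank's red grip, turn the spindle backward (anticlockwise seen from above) until its thread drops into the boss and it will go back no farther, then turn it forward (clockwise) one full turn. Finish still holding the red grip there, so that the spindle stays started; do not knock over or shift the other things on the bench.

Things in the scene. Friction and masses are not known exactly. Their poses are not given: they have to be found in the camera images.
- press_axis (a point): Centre of the mouth of the steel threaded boss, 62 mm above the bench, on the upright axis about which spindle and crank turn. The small grey round press is fixed to the bench, at any yaw: foot 170 mm across and 11 mm high, body 124 mm across with its flat top 40 mm above the bench, boss 37 mm across.
- hood_knob (a point): Centre (half-way up) of the round black knob on top of the blue dust hood: knob 22 mm in diameter, its straight part 21 mm tall on a narrower neck, its centre 126 mm above the hood's lower rim and 21 mm above the hood's flat top. Take it here from above, across any diameter.
- hood_rim (a point): Centre of the lower rim of the blue dust hood, on its axis; z is up. The hood is a loose round cover, open below, 112 mm across, 105 mm tall without its knob (137 mm with it), walls 3 mm, about 0.14 kg. At the start it stands over the crank on the flat top of the press; lift it straight up by at least 100 mm to clear the crank.
- crank_grip_centre (a point): Centre (half-way up) of the upright red ribbed grip at the end of the crank: a cylinder 18 mm in diameter, 40 mm tall, 34 mm from the spindle's axis, its centre about 111 mm above the bench at the start. Its lower end is 3 mm above the flat top of the crank arm and hub, which fingers coming from above must not press on.
- crank_grip: The same red grip, origin at the centre of its lower end, z up. It spins freely about its own upright axis, so a gripper can keep its orientation while carrying it round the circle. It also floats on its pin (up to 18 mm upward, on a weak spring), so a gripper that stays level lets the spindle drop and screw down freely.
- spindle_turn (a joint): Turn of the spindle, rad: grows forward (clockwise from above). It starts between 0.8 and 2.5, resting on top of the boss's thread, where turning forward jams near 2.9. Turned backward it drops into the thread near 0.1 and meets a firm stop at -0.2. One full turn forward is 6.28; a firm stop follows at 7.18. Turning takes about 2 N at the grip.
- spindle_height (a joint): Height of the spindle, m: 0 while it rests on top of the thread (start), about -0.005 once it has dropped into the thread, and 0.005 lower for each turn forward (about -0.010 after one turn).
- rubber_bulb: Bystander, loose: dark red rubber bulb, 47 mm across, 69 mm tall; origin under its centre. To be left alone.
- crucible: Bystander, loose: small white porcelain crucible, 40 mm across, 31 mm tall; origin under its centre. To be left alone.
- petri_dish: Bystander, loose: clear petri dish, 64 mm across, 15 mm tall; origin under its centre. To be left alone.
- screwdriver: Bystander, loose: screwdriver with orange handle, 142 mm long, 19 mm thick, lying; origin under its middle. To be left alone.
- hood: The same blue hood, origin at the centre of its lower rim, z up.
Mind the look-alikes: they are no part of the job. There is more than one size of the hood; the job needs the larger.

How it is judged:
By the outcome, as a careful person would: the job done as asked, in the order asked, and still so for the second after the job is handed in, while the arm keeps its last pose, push and grip.
It also fails if it takes over 61 s, if anything falls off the work surface, if the arm or the gripper's body presses on something with over 40 N, if the wrist force passes 120 N, or if a joint passes its speed limit or range.

## Robot

A 7-joint arm with a two-finger parallel gripper is mounted at the origin on a cart in front of the work surface, level with it; the furniture and walls round the work are solid. World frame = base frame: x ahead of the robot, y to its left, z up, the work surface at z = 0. Lengths are in mm, angles in rad, forces in N, time in s.
With the tool pointing down it reaches from about 425 to 950 mm from the base axis. Payload 4.7 kg.
Tool frame: the origin (TCP) lies midway between the tips of the shut fingers; the grasp point (between the pads) lies 19 mm behind it; z points along the fingers, y is the line along which they close (so a half turn about z gives the same grasp; the last joint's range is limited). The gripper opens to 87 mm and grips with 3 to 60 N. Pads are 19 mm wide; open, the fingers measure 117 mm over their backs; the gripper's body (75 mm by 190 mm) begins 51 mm behind the grasp point.
Start: joints at [-1.291, 0.469, -0.049, 1.532, 0.024, 1.141, -0.082], TCP at [205.102, 643.104, 222.573] pointing down, gripper open.
Joint ranges: [-2.59, 2.59], [-0.33, 1.99], [-1.39, 1.29], [0.1, 2.45], [-1.04, 4.18], [0.21, 1.99], [-2.66, 2.66]. Speed limits (rad/s): [2.57, 2.57, 3.14, 3.14, 3.14, 3.14, 3.14].

## Interface

Orientations are given as a unit quaternion [x, y, z, w].
In Python, from cell import ctrl, grab_frame, camera_info gives the robot as it stands.
- The arm moves only by the tool jog_arm, never from a script. Its argument "commands" is a list of rows, each a list of 3 entries, a list of its own where there are three numbers: the shift along the tool's x, y, z in mm, then the turn, a rotation vector about the tool's x, y, z in rad, then the opening in per cent of the stroke, from 0 (shut) to 100 (fully open). A call has 1 to 12 rows; each row is the pose to reach, as a shift and turn from the pose commanded when the call began, along the tool's axes at that moment; what a row does not reach only later rows make up. A row lasts 1/8 s, in which the tool goes at most 62.5 mm and 10.7 degrees, less where a joint would pass 70% of its speed; a pose out of reach is approached as far as the arm can. A call with a gripper value outside its range is refused whole. The fingers move at their own pace and stop on an object; "newtons" is the grip in N (left out, the last holds). Time passes only in rows, so rows that repeat a pose let the fingers close. It gives the time, the measured TCP pose, the force, the opening and the grip force at its end, in the units of the state.
- ctrl.sense(): the state, without advancing time (a new reading comes with each control period).
- grab_frame(name): name is "side" or "top"; returns (picture, depth): 420x560x3 uint8, red, green, blue; 420x560 float32, mm along the optical axis (not along the pixel's ray), 0 where there is no reading.
- camera_info(name): a dict with "camera_matrix" (3x3 intrinsics, pixels), "dist_coeffs" ([k1, k2, p1, p2, k3] as OpenCV has them; the pictures are not rectified), "eye" and "orientation" of the camera in the world. Camera axes: x right, y up, looking along -z (the intrinsics and any distortion apply to the point x, -y, -z); pixel columns grow to the right and rows downward; lengths in mm; the calibration is good to about 2 mm. A picture is of the moment at which its call begins. camera_info takes no time and is no camera call.
- ctrl.job_done(): hands the job in; it is judged then, once.
The state is a dict: "time_s": time; "joint_positions": joint angles; "dq": joint speeds; "joint_efforts": joint torques, N m; "tcp_pos": TCP position; "orientation": TCP orientation; "force": force on the tool from outside, world axes, zero at the start; "ft_torque": the same for the moment, N m; "grip_width": finger opening in mm; "grasp_force": force on a finger pad.
Only numpy, scipy, OpenCV 4.12 (cv2) and the standard library are available. Lean on these libraries where they do the work, as an engineer would, in place of code of your own. Each camera call takes 0.05 s, during which the arm holds its last target. There are 200 camera calls.

## Working session

There is one attempt and no reset: what is moved stays moved. The work goes in short steps, Python scripts to look and compute and a tool call to move; the robot and the scene stay as the last step left them, time stands still between calls to the robot, and variables do not carry over. Pictures are saved under pics/ and viewed, at most 10 in all, crops included, and the job is handed in when it is done.

Besides the shell and the picture viewer there is one more tool, called by a JSON object that holds its "fn" and its "kwargs". jog_arm: Moves the arm, as the interface text tells. Its arguments: {"type":"object","properties":{"commands":{"type":"array"},"newtons":{"type":"number"}},"required":["commands"]}

```bash
mkdir -p pics; ls; cat > h.py <<'E'
import numpy as np, cv2
from scipy.spatial.transform import Rotation as R
from cell import ctrl, grab_frame, camera_info
def ray(name,uv):
    c=camera_info(name); K=np.array(c["camera_matrix"],float); D=np.array(c["dist_coeffs"],float)
    p=cv2.undistortPoints(np.array(uv,float).reshape(-1,1,2),K,D)[:,0]
    d=np.c_[p[:,0],-p[:,1],-np.ones(len(p))]
    return np.array(c["eye"],float), R.from_quat(c["orientation"]).apply(d)
def onplane(name,uv,z):
    e,d=ray(name,uv); return e+d*((z-e[2])/d[:,2])[:,None]
def cloud(name,mask,dep):
    v,u=np.nonzero(mask&(dep>0)); e,d=ray(name,np.c_[u,v]); return e+d*dep[v,u][:,None]
def save(n,im): cv2.imwrite("pics/"+n,im[:,:,::-1])
E
python3 - <<'E'
from h import *
for n in("top","side"):
    im,d=grab_frame(n); save(n+"0.png",im); np.savez("/tmp/"+n,im=im,d=d); print(camera_info(n))
print(ctrl.sense())
E
```

```text
pics
{'camera_matrix': array([[414.15228335,   0.        , 275.52231728],
       [  0.        , 414.15228335, 216.95735162],
       [  0.        ,   0.        ,   1.        ]]), 'dist_coeffs': array([0.04241015, 0.        , 0.        , 0.        , 0.        ]), 'eye': array([ 446.46592586,  202.50429795, 1137.18010028]), 'orientation': array([-0.02937162,  0.0371252 ,  0.71421815, -0.69832045])}
{'camera_matrix': array([[453.2071033 ,   0.        , 281.54808137],
       [  0.        , 453.2071033 , 209.66872913],
       [  0.        ,   0.        ,   1.        ]]), 'dist_coeffs': array([-0.11967297,  0.        ,  0.        ,  0.        ,  0.        ]), 'eye': array([ 306.5960356 , -792.59121616,  545.05886671]), 'orientation': array([ 0.55021014, -0.0706806 , -0.09018529,  0.82712736])}
{'time_s': 0.1, 'joint_positions': array([-1.29088382,  0.46938337, -0.04862135,  1.53356179,  0.02414273,
        1.14097681, -0.08230242]), 'dq': array([ 0.00099766,  0.00013442, -0.00070721, -0.00270308, -0.00023912,
       -0.00041659, -0.00090631]), 'joint_efforts': array([ 5.07803743e-04, -5.09172034e+01, -8.13129544e-02, -2.36827612e+01,
       -6.15396397e-02,  3.45073105e-02,  5.87843306e-05]), 'tcp_pos': array([204.97374771, 642.57281264, 221.59459746]), 'orientation': array([ 1.53759932e-01,  9.88107851e-01, -8.66232203e-04, -9.13693618e-05]), 'force': array([0.31163709, 0.61104949, 0.96522155]), 'ft_torque': array([-0.04215672,  0.01755215,  0.00686909]), 'grasp_force': 0.0, 'grip_width': 87.18118174851877}
```

View pics/top0.png

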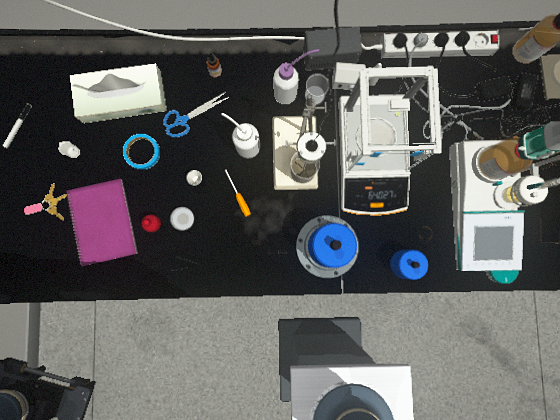

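View pics/side0.png

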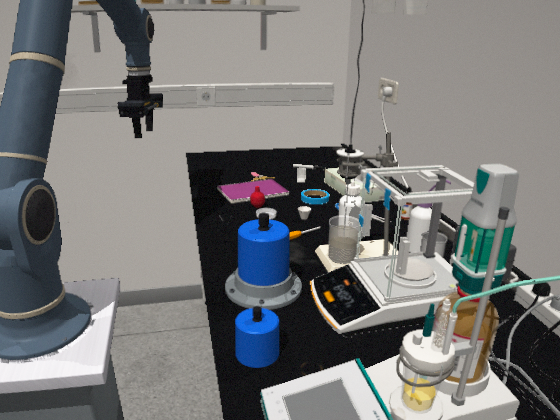

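The top view shows the large blue hood at (333,245) with its knob at (335,244), on the grey press. The small decoy hood is at (410,264), and the bench left of the press around (240,255) is free. The side view shows the large hood at (263,250) with its knob at (264,220).

```bash
python3 - <<'E'
from h import *
T=np.load("/tmp/top.npz");S=np.load("/tmp/side.npz")
def comp(im,box,f):
    x0,y0,x1,y1=box; m=np.zeros(im.shape[:2],bool); m[y0:y1,x0:x1]=f(im[y0:y1,x0:x1].astype(int)); return m
blue=lambda a:(a[...,2]>120)&(a[...,0]<90)&(a[...,2]-a[...,0]>80)
dark=lambda a:a.max(-1)<60
for n,I,bb,kb in(("top",T,(300,215,365,275),(325,236,345,254)),("side",S,(230,205,300,290),(256,210,272,226))):
    m=comp(I["im"],bb,blue); P=cloud(n,m,I["d"]); 
    top=P[P[:,2]>140]; print(n,"blue z",np.percentile(P[:,2],[1,50,95,99]),"top ctr",cv2.minEnclosingCircle(top[:,:2].astype(np.float32)),len(top))
    k=comp(I["im"],kb,dark); v,u=np.nonzero(k); K=cloud(n,k,I["d"]); print(n,"knob px",u.mean(),v.mean(),u.min(),u.max(),v.min(),v.max(),"3d",np.median(K,0),K.max(0))
    print(onplane(n,[[u.mean(),v.mean()]],172))
# press foot/ring
e=T["im"]
for uv in [(240,255),(245,250),(250,213),(226,170),(181,218),(151,223),(298,246),(333,216),(357,250),(333,290),(240,295),(280,188)]: print(uv,onplane("top",[uv],0)[0].round())
E
```

```text
top blue z [139.51308662 144.76588306 147.8697112  149.31294324] top ctr ((470.13067626953125, 51.87804412841797), 53.76282501220703) 1455
top knob px 334.958904109589 244.64383561643837 330 340 241 249 3d [469.4667096   54.84751726 176.5090882 ] [478.02780664  62.22167    180.60449904]
[[469.6646899   54.05708152 172.        ]]
side blue z [ 42.7269802  115.89098926 145.84896379 146.65925793] top ctr ((470.8336486816406, 48.920963287353516), 54.82481384277344) 815
side knob px 263.271186440678 219.364406779661 256 268 214 225 3d [470.21266114  42.51348428 168.75147527] [526.1632754  434.97577233 178.28208349]
[[468.12095401  35.02803339 172.        ]]
(240, 255) [451. 288.   0.]
(245, 250) [465. 274.   0.]
(250, 213) [566. 259.   0.]
(226, 170) [688. 323.   0.]
(181, 218) [556. 448.   0.]
(151, 223) [545. 530.   0.]
(298, 246) [472. 129.   0.]
(333, 216) [553.  30.   0.]
(357, 250) [458. -32.   0.]
(333, 290) [351.  38.   0.]
(240, 295) [344. 290.   0.]
(280, 188) [634. 175.   0.]
```

{"fn": "jog_arm", "kwargs": {"commands": [[[-36, -40, 0], [0, 0, -0.05], 100], [[-72, -80, 0], [0, 0, -0.1], 100], [[-108, -120, 0], [0, 0, -0.15], 100], [[-144, -160, 0], [0, 0, -0.2], 100], [[-180, -201, 0], [0, 0, -0.25], 100], [[-216, -241, 0], [0, 0, -0.309], 100], [[-252, -282, 0], [0, 0, -0.309], 100], [[-288, -322, 0], [0, 0, -0.309], 100], [[-324, -362, 0], [0, 0, -0.309], 100], [[-360, -402, 0], [0, 0, -0.309], 100], [[-396, -443, 0], [0, 0, -0.309], 100], [[-432, -483, 0], [0, 0, -0.309], 100]]}}

```text
time_s: 1.6
tcp_pos: [470.1, 50.0, 222.4]
orientation: [-0.0, 1.0, 0.0, -0.0]
force: [1.0, 0.2, 0.7]
grip_width: 87.2
grasp_force: 0.0
```

{"fn": "jog_arm", "kwargs": {"commands": [[[0, 0, 0], [0, 0, 0], 60]]}}

```text
time_s: 1.72
tcp_pos: [470.8, 47.3, 222.4]
orientation: [0.004, 1.0, -0.001, 0.0]
force: [0.3, 1.0, -0.4]
grip_width: 82.6
grasp_force: 0.0
```

```bash
python3 - <<'E'
from h import *
s=ctrl.sense(); print(s["tcp_pos"],s["orientation"],s["time_s"],s["grip_width"]); 
im,d=grab_frame("side"); save("s1.png",cv2.resize(im[80:320,140:420],None,fx=2,fy=2))
E
```

```text
[470.79537753  47.29541538 222.4353508 ] [ 4.11694857e-03  9.99991260e-01 -7.17600808e-04  1.28365909e-04] 1.725 82.60632583901986
```

View pics/s1.png

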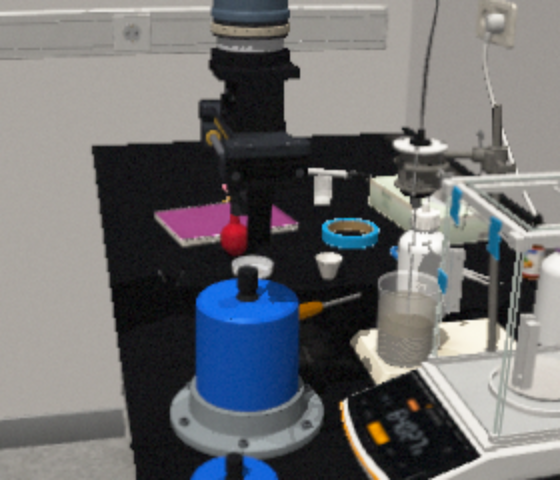

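The gripper hangs above the hood: its fingers are near (250,215) in the crop, directly above the knob at (247,283). I'll descend next.

{"fn": "jog_arm", "kwargs": {"commands": [[[0, 0, 10], [0, 0, 0], 55], [[0, 0, 20], [0, 0, 0], 55], [[0, 0, 30], [0, 0, 0], 55], [[0, 0, 42], [0, 0, 0], 55], [[0, 0, 54], [0, 0, 0], 55], [[0, 0, 64], [0, 0, 0], 55], [[0, 0, 71], [0, 0, 0], 55], [[0, 0, 71], [0, 0, 0], 55]]}}

```text
time_s: 2.78
tcp_pos: [469.6, 51.6, 151.0]
orientation: [-0.0, 1.0, -0.0, -0.0]
force: [0.2, 0.7, 1.0]
grip_width: 47.7
grasp_force: 0.0
```

{"fn": "jog_arm", "kwargs": {"commands": [[[0, 0, 0], [0, 0, 0], 35], [[0, 0, 0], [0, 0, 0], 30], [[0, 0, 0], [0, 0, 0], 25], [[0, 0, 0], [0, 0, 0], 15], [[0, 0, 0], [0, 0, 0], 0], [[0, 0, 0], [0, 0, 0], 0], [[0, 0, 0], [0, 0, 0], 0]], "newtons": 25}}

```text
time_s: 3.65
tcp_pos: [470.0, 51.5, 151.7]
orientation: [-0.0, 1.0, -0.0, 0.0]
force: [-0.2, -1.7, 1.9]
grip_width: 21.1
grasp_force: 25.0
```

{"fn": "jog_arm", "kwargs": {"commands": [[[0, 0, -5], [0, 0, 0], 0], [[0, 0, -15], [0, 0, 0], 0], [[0, 0, -30], [0, 0, 0], 0], [[0, 0, -45], [0, 0, 0], 0], [[0, 0, -60], [0, 0, 0], 0], [[0, 0, -75], [0, 0, 0], 0], [[0, 0, -90], [0, 0, 0], 0], [[0, 0, -105], [0, 0, 0], 0], [[0, 0, -118], [0, 0, 0], 0], [[0, 0, -125], [0, 0, 0], 0], [[0, 0, -125], [0, 0, 0], 0]]}}

```text
time_s: 5.03
tcp_pos: [470.1, 51.7, 276.9]
orientation: [-0.0, 1.0, 0.0, 0.0]
force: [0.1, -0.2, -1.7]
grip_width: 21.0
grasp_force: 25.0
```

{"fn": "jog_arm", "kwargs": {"commands": [[[1, 10, 0], [0, 0, 0], 0], [[3, 30, 0], [0, 0, 0], 0], [[5, 50, 0], [0, 0, 0], 0], [[7, 70, 0], [0, 0, 0], 0], [[9, 90, 0], [0, 0, 0], 0], [[10, 110, 0], [0, 0, 0], 0], [[10, 130, 0], [0, 0, 0], 0], [[10, 150, 0], [0, 0, 0], 0], [[10, 160, 0], [0, 0, 0], 0], [[10, 165, 0], [0, 0, 0], 0], [[10, 165, 0], [0, 0, 0], 0]]}}

```text
time_s: 6.4
tcp_pos: [459.9, 216.5, 276.5]
orientation: [-0.0, 1.0, -0.0, -0.0]
force: [0.5, -0.2, -0.7]
grip_width: 21.1
grasp_force: 25.0
```

```bash
python3 - <<'E'
from h import *
s=ctrl.sense(); print(s["tcp_pos"],s["orientation"],s["time_s"],s["grip_width"])
im,d=grab_frame("side"); i2,d2=grab_frame("top"); np.savez("/tmp/t2",im=i2,d=d2);np.savez("/tmp/s2",im=im,d=d)
save("m2.png",np.hstack([cv2.resize(im[60:320,120:400],(400,371)),cv2.resize(i2[150:300,200:400],(400,300))[:300] if 0 else cv2.resize(i2[150:300,200:400],(400,371))]))
E
```

```text
[459.904415   216.46466757 276.47243279] [-3.84359503e-06  9.99999988e-01 -1.39884122e-04 -6.80674782e-05] 6.4 21.125358315305082
```

View pics/m2.png

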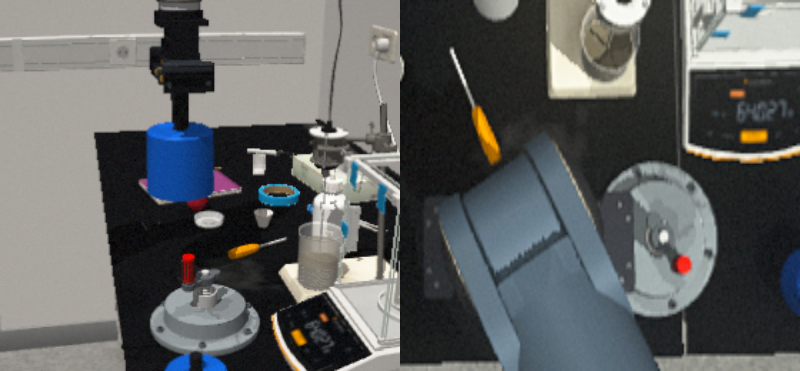

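The hood hangs upright from the gripper, and the crank is now exposed. Its red grip is at about (342,257) in the top frame. Next I'll lower the hood and measure the grip's position.

{"fn": "jog_arm", "kwargs": {"commands": [[[0, 0, 10], [0, 0, 0], 0], [[0, 0, 28], [0, 0, 0], 0], [[0, 0, 46], [0, 0, 0], 0], [[0, 0, 64], [0, 0, 0], 0], [[0, 0, 82], [0, 0, 0], 0], [[0, 0, 100], [0, 0, 0], 0], [[0, 0, 118], [0, 0, 0], 0], [[0, 0, 136], [0, 0, 0], 0], [[0, 0, 150], [0, 0, 0], 0], [[0, 0, 158], [0, 0, 0], 0], [[0, 0, 161], [0, 0, 0], 0], [[0, 0, 162], [0, 0, 0], 0]]}}

```text
time_s: 8.0
tcp_pos: [460.1, 216.8, 114.7]
orientation: [-0.0, 1.0, 0.0, 0.0]
force: [0.2, 0.2, -1.4]
grip_width: 21.0
grasp_force: 25.0
```

{"fn": "jog_arm", "kwargs": {"commands": [[[0, 0, 1], [0, 0, 0], 0], [[0, 0, 2], [0, 0, 0], 0], [[0, 0, 3], [0, 0, 0], 0], [[0, 0, 3], [0, 0, 0], 0]]}}

```text
time_s: 8.5
tcp_pos: [460.0, 216.7, 111.7]
orientation: [-0.0, 1.0, 0.0, 0.0]
force: [0.5, 0.3, -1.6]
grip_width: 20.9
grasp_force: 25.0
```

```bash
python3 - <<'E'
from h import *
T=np.load("/tmp/t2.npz");S=np.load("/tmp/s2.npz")
red=lambda a:(a[...,0]>110)&(a[...,1]<70)&(a[...,2]<70)
res={}
for n,I,b in(("top",T,(325,235,360,275)),("side",S,(235,230,270,275))):
    m=np.zeros((420,560),bool); m[b[1]:b[3],b[0]:b[2]]=red(I["im"][b[1]:b[3],b[0]:b[2]].astype(int))
    v,u=np.nonzero(m); P=cloud(n,m,I["d"]); print(n,len(u),u.mean(),v.mean(),u.min(),u.max(),v.min(),v.max(),np.median(P,0),P.min(0),P.max(0))
    res[n]=ray(n,[[u.mean(),v.mean()]])
e1,d1=res["top"];e2,d2=res["side"];d1=d1[0];d2=d2[0]
t=np.linalg.lstsq(np.c_[d1,-d2],e2-e1,rcond=None)[0]; print("tri",e1+d1*t[0],e2+d2*t[1])
# press ring: boss/body centre via depth z~40
for n,I,b in(("top",T,(295,210,365,285)),("side",S,(200,240,310,310))):
    m=np.zeros((420,560),bool); m[b[1]:b[3],b[0]:b[2]]=1; P=cloud(n,m,I["d"])
    for lo,hi in((35,44),(6,16)):
        Q=P[(P[:,2]>lo)&(P[:,2]<hi)]; print(n,lo,cv2.minEnclosingCircle(Q[:,:2].astype(np.float32)),len(Q))
E
```

```text
top 37 341.13513513513516 256.4054054054054 338 344 253 259 [442.83017566  34.12120222 130.51851289] [435.66946452  21.2899781   40.07410019] [450.54953014  41.23204074 135.67213251]
side 77 250.7792207792208 245.0 247 255 238 257 [440.29143865  25.06227575 126.42165335] [4.33522410e+02 2.12981500e+01 2.68871527e-01] [477.95402362 301.10486572 132.2218514 ]
tri [441.89616845  31.6792065  117.84936778] [441.35119238  31.76233853 117.83787923]
top 35 ((489.3416442871094, 16.84613609313965), 97.95960235595703) 1121
top 6 ((471.540283203125, 40.115089416503906), 93.18695068359375) 775
side 35 ((470.7911682128906, 48.0625114440918), 64.10136413574219) 1121
side 6 ((497.0180358886719, 117.12124633789062), 158.11465454101562) 982
```

{"fn": "jog_arm", "kwargs": {"commands": [[[0, 0, 0.5], [0, 0, 0], 0], [[0, 0, 1], [0, 0, 0], 0], [[0, 0, 1], [0, 0, 0], 0]]}}

```text
time_s: 8.88
tcp_pos: [460.0, 216.8, 111.6]
orientation: [-0.0, 1.0, 0.0, 0.0]
force: [-2.5, -0.7, 7.8]
grip_width: 21.0
grasp_force: 25.0
```

{"fn": "jog_arm", "kwargs": {"commands": [[[0, 0, 0], [0, 0, 0], 30], [[0, 0, 0], [0, 0, 0], 45], [[0, 0, 0], [0, 0, 0], 55], [[0, 0, 0], [0, 0, 0], 55], [[0, 0, -10], [0, 0, 0], 55], [[0, 0, -30], [0, 0, 0], 55], [[0, 0, -50], [0, 0, 0], 55], [[0, 0, -70], [0, 0, 0], 55], [[0, 0, -90], [0, 0, 0], 55], [[0, 20, -105], [0, 0, 0], 55], [[0, 40, -110], [0, 0, 0], 55], [[0, 40, -110], [0, 0, 0], 55]]}}

```text
time_s: 10.38
tcp_pos: [459.5, 258.6, 220.7]
orientation: [-0.002, 1.0, 0.0, 0.0]
force: [0.2, -0.8, -0.6]
grip_width: 47.8
grasp_force: 0.0
```

```bash
python3 - <<'E'
from h import *
s=ctrl.sense(); print(s["tcp_pos"],s["time_s"],s["grip_width"])
im,d=grab_frame("side"); i2,d2=grab_frame("top"); np.savez("/tmp/t2",im=i2,d=d2);np.savez("/tmp/s2",im=im,d=d)
save("m3.png",np.hstack([cv2.resize(im[140:320,180:360],(400,400)),cv2.resize(i2[205:295,290:380],(400,400),interpolation=cv2.INTER_CUBIC)]))
E
```

```text
[459.48774933 258.64664255 220.70264845] 10.375 47.80244646911713
```

View pics/m3.png

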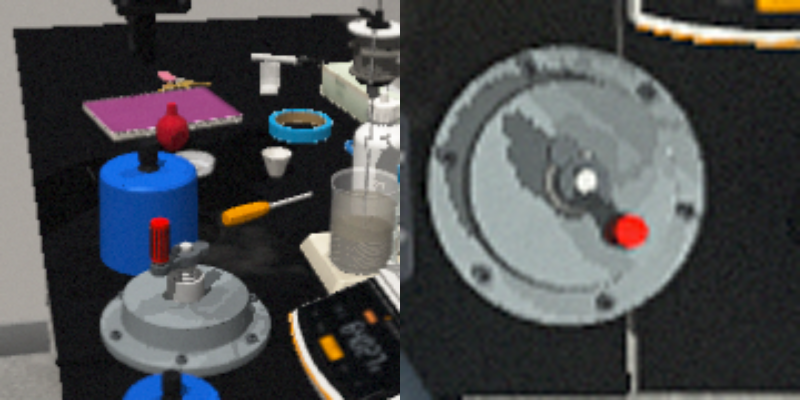

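The hood stands upright on the bench left of the press. The whole press is visible in the top crop: foot centred near (568,185), bright spindle end at (586,181) and red grip at (631,231).

```bash
python3 - <<'E'
from h import *
T=np.load("/tmp/t2.npz");S=np.load("/tmp/s2.npz"); im=T["im"]
m=np.zeros((420,560),np.uint8); g=im.max(-1); m[212:282,293:362]=(g[212:282,293:362]>75)
m=cv2.morphologyEx(m,cv2.MORPH_CLOSE,np.ones((5,5)))
c=max(cv2.findContours(m,0,cv2.CHAIN_APPROX_NONE)[0],key=cv2.contourArea)
c=cv2.convexHull(c)[:,0]; p=onplane("top",c,11)[:,:2]
# algebraic circle fit with trim
k=np.ones(len(p),bool)
for _ in range(4):
    A=np.c_[2*p[k],np.ones(k.sum())]; s=np.linalg.lstsq(A,(p[k]**2).sum(1),rcond=None)[0]; r=np.sqrt(s[2]+s[0]**2+s[1]**2)
    e=abs(np.hypot(*(p-s[:2]).T)-r); k=e<max(2,1.5*np.median(e))
print("foot",s[:2],r,k.sum(),len(p))
w=np.zeros((420,560),bool); w[240:252,326:338]=im[240:252,326:338].min(-1)>190
v,u=np.nonzero(w); print("hub",u.mean(),v.mean(),onplane("top",[[u.mean(),v.mean()]],95), cloud("top",w,T["d"]).mean(0))
red=lambda a:(a[...,0]>110)&(a[...,1]<80)&(a[...,2]<80)
w=np.zeros((420,560),bool); w[235:275,325:360]=red(im[235:275,325:360].astype(int)); w=cv2.morphologyEx(w.astype(np.uint8),cv2.MORPH_OPEN,np.ones((3,3)))>0
v,u=np.nonzero(w); print("grip",len(u),onplane("top",[[u.mean(),v.mean()]],131),onplane("top",[[u.mean(),v.mean()]],126))
# side
sm=S["im"]; w=np.zeros((420,560),bool); w[236:262,240:262]=red(sm[236:262,240:262].astype(int))
v,u=np.nonzero(w); print(len(u),u.mean(),v.min(),v.max()); print("side grip",onplane("side",[[u.mean(),(v.min()+v.max())/2]],111))
# hood
b=sm.astype(int);bl=(b[...,2]>90)&(b[...,0]<70)&(b[...,2]-b[...,0]>60); w=np.zeros((420,560),bool); w[200:270,215:275]=bl[200:270,215:275]
P=cloud("side",w,S["d"]); print(P.min(0),P.max(0),np.percentile(P[:,2],[1,99]))
E
```

```text
foot [470.11788996  51.20116164] 84.91177212810601 23 26
hub 331.53333333333336 245.13333333333333 [[470.47760084  50.8630266   95.        ]] [470.47731892  50.86129339  94.98886657]
grip 34 [[441.71622128  33.36550236 131.        ]] [[441.69261862  32.52500276 126.        ]]
77 250.83116883116884 238 257
side grip [[441.72623204  33.73648201 111.        ]]
[404.77348968  29.57409379  -1.21431984] [511.82663384 517.3460908  109.37224742] [  3.15989236 106.59022811]
```

{"fn": "jog_arm", "kwargs": {"commands": [[[2, -15, 0], [0, 0, 0], 55], [[4, -40, 0], [0, 0, 0], 55], [[6, -70, 0], [0, 0, 0], 55], [[9, -100, 0], [0, 0, 0], 55], [[11, -130, 0], [0, 0, 0], 55], [[13, -160, 0], [0, 0, 0], 55], [[15, -185, 0], [0, 0, 0], 55], [[17, -205, 0], [0, 0, 0], 55], [[18.5, -218, 0], [0, 0, 0], 55], [[18.5, -223.5, 0], [0, 0, 0], 55], [[18.5, -223.5, 0], [0, 0, 0], 55]]}}

```text
time_s: 11.85
tcp_pos: [441.3, 33.1, 220.5]
orientation: [0.0, 1.0, 0.0, -0.0]
force: [-0.2, -0.1, -0.2]
grip_width: 48.1
grasp_force: 0.0
```

{"fn": "jog_arm", "kwargs": {"commands": [[[0, 0, 10], [0, 0, 0], 55], [[0, 0, 28], [0, 0, 0], 55], [[0, 0, 46], [0, 0, 0], 55], [[0, 0, 62], [0, 0, 0], 55], [[0, 0, 75], [0, 0, 0], 55], [[0, 0, 75], [0, 0, 0], 55]]}}

```text
time_s: 12.6
tcp_pos: [440.6, 33.4, 144.4]
orientation: [-0.0, 1.0, -0.0, -0.001]
force: [0.7, 0.5, -0.9]
grip_width: 47.5
grasp_force: 0.0
```

```bash
python3 - <<'E'
from h import *
s=ctrl.sense(); print(s["tcp_pos"],s["time_s"],s["grip_width"])
im,d=grab_frame("side"); save("m4.png",cv2.resize(im[140:320,170:350],(500,500),interpolation=cv2.INTER_CUBIC))
E
```

```text
[440.5566199  33.3672343 144.3887232] 12.6 47.502177263136666
```

View pics/m4.png

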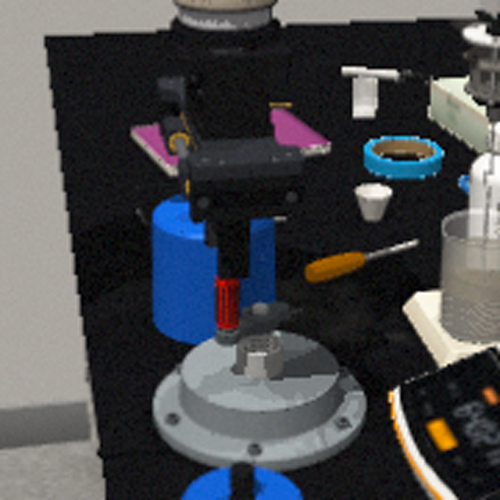

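The fingers at (233,255) are lined up above the red grip at (228,303). I'll descend and close.

{"fn": "jog_arm", "kwargs": {"commands": [[[0, 0, 8], [0, 0, 0], 55], [[0, 0, 20], [0, 0, 0], 55], [[0, 0, 32], [0, 0, 0], 55], [[0, 0, 42], [0, 0, 0], 55], [[0, 0, 47], [0, 0, 0], 55], [[0, 0, 47], [0, 0, 0], 40], [[0, 0, 47], [0, 0, 0], 30], [[0, 0, 47], [0, 0, 0], 22], [[0, 0, 47], [0, 0, 0], 10], [[0, 0, 47], [0, 0, 0], 10], [[0, 0, 47], [0, 0, 0], 10], [[0, 0, 47], [0, 0, 0], 10]], "newtons": 20}}

```text
time_s: 14.15
tcp_pos: [441.6, 33.1, 98.6]
orientation: [-0.0, 1.0, 0.0, 0.0]
force: [1.0, -0.7, 0.2]
grip_width: 17.2
grasp_force: 20.0
```

```bash
cat > arc.py <<'E'
import sys, numpy as np
# start theta deg, step deg, rows: shifts in tool axes (x=-X, y=+Y)
t0,st,n=map(float,sys.argv[1:4]); r=34.
a=np.radians(t0+st*np.arange(0,n+1)); P=r*np.c_[-np.cos(a),np.sin(a)]
print(*[f"[{x:.1f},{y:.1f}]" for x,y in (P-P[0])[1:]])
E
python3 arc.py 212 7 12; python3 arc.py 296 7 12
```

```text
[-2.4,-3.4] [-5.2,-6.4] [-8.4,-9.1] [-11.8,-11.4] [-15.5,-13.3] [-19.5,-14.7] [-23.5,-15.6] [-27.6,-16.0] [-31.8,-15.9] [-35.9,-15.2] [-39.9,-14.1] [-43.7,-12.5]
[-3.6,2.0] [-7.0,4.5] [-10.0,7.4] [-12.6,10.6] [-14.8,14.1] [-16.6,17.8] [-17.9,21.8] [-18.8,25.8] [-19.1,30.0] [-18.9,34.1] [-18.2,38.2] [-17.0,42.2]
```

{"fn": "jog_arm", "kwargs": {"commands": [[[-2.4, -3.4, 0], [0, 0, 0], 10], [[-5.2, -6.4, 0], [0, 0, 0], 10], [[-8.4, -9.1, 0], [0, 0, 0], 10], [[-11.8, -11.4, 0], [0, 0, 0], 10], [[-15.5, -13.3, 0], [0, 0, 0], 10], [[-19.5, -14.7, 0], [0, 0, 0], 10], [[-23.5, -15.6, 0], [0, 0, 0], 10], [[-23.5, -15.6, 0], [0, 0, 0], 10]]}}

```text
time_s: 15.15
tcp_pos: [465.8, 17.5, 98.7]
orientation: [-0.0, 1.0, -0.0, 0.001]
force: [-0.1, 2.8, 0.0]
grip_width: 17.2
grasp_force: 20.0
```

```bash
python3 arc.py 261 6 12; python3 - <<'E'
from h import *
im,d=grab_frame("side"); save("m5.png",cv2.resize(im[140:320,170:350],(500,500),interpolation=cv2.INTER_CUBIC)); print(ctrl.sense()["force"])
E
```

```text
[-3.5,-0.4] [-7.1,-0.4] [-10.6,-0.0] [-14.1,0.7] [-17.5,1.8] [-20.8,3.3] [-23.8,5.1] [-26.7,7.2] [-29.4,9.5] [-31.7,12.2] [-33.8,15.1] [-35.6,18.1]
[ 1.49866533  2.68180705 -0.66519706]
```

View pics/m5.png

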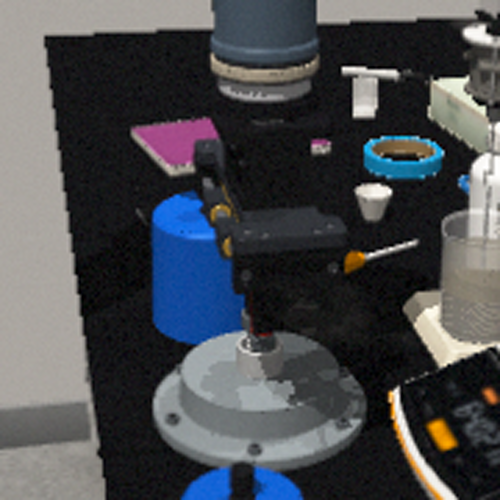

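The grip has been carried round toward the camera and is at about (258,328), still held between the fingers. I'll continue in small steps and watch the force.

{"fn": "jog_arm", "kwargs": {"commands": [[[-3.5, -0.4, 0], [0, 0, 0], 10], [[-7.1, -0.4, 0], [0, 0, 0], 10], [[-10.6, 0, 0], [0, 0, 0], 10]]}}

```text
time_s: 15.58
tcp_pos: [475.4, 17.6, 98.4]
orientation: [-0.0, 1.0, 0.0, -0.0]
force: [-2.6, 3.0, -1.3]
grip_width: 17.0
grasp_force: 20.0
```

```bash
for t in 279 297 315 333 351 9;do python3 arc.py $t 6 3;done
```

```text
[-3.5,0.7] [-6.9,1.8] [-10.1,3.3]
[-3.1,1.8] [-6.0,3.9] [-8.6,6.3]
[-2.4,2.6] [-4.5,5.5] [-6.3,8.6]
[-1.4,3.3] [-2.5,6.6] [-3.3,10.1]
[-0.4,3.5] [-0.4,7.1] [-0.0,10.6]
[0.7,3.5] [1.8,6.9] [3.3,10.1]
```

{"fn": "jog_arm", "kwargs": {"commands": [[[-3.5, 0.7, 0], [0, 0, 0], 10], [[-6.9, 1.8, 0], [0, 0, 0], 10], [[-10.1, 3.3, 0], [0, 0, 0], 10]]}}

```text
time_s: 15.95
tcp_pos: [485.3, 20.7, 98.3]
orientation: [-0.0, 1.0, -0.0, -0.001]
force: [-3.1, 1.2, 0.6]
grip_width: 17.1
grasp_force: 20.0
```

{"fn": "jog_arm", "kwargs": {"commands": [[[-3.1, 1.8, 0], [0, 0, 0], 10], [[-6, 3.9, 0], [0, 0, 0], 10], [[-8.6, 6.3, 0], [0, 0, 0], 10]]}}

```text
time_s: 16.32
tcp_pos: [487.3, 22.2, 96.3]
orientation: [0.001, 1.0, -0.003, -0.008]
force: [-14.3, -11.6, 0.4]
grip_width: 17.4
grasp_force: 20.0
```

{"fn": "jog_arm", "kwargs": {"commands": [[[3.5, -2.5, 0], [0, 0, 0], 10], [[5.5, -4.3, 0], [0, 0, 0], 10], [[5.5, -4.3, 0], [0, 0, 0], 10]]}}

```text
time_s: 16.7
tcp_pos: [486.5, 21.4, 97.8]
orientation: [0.0, 1.0, -0.001, -0.002]
force: [-6.3, -1.6, -0.3]
grip_width: 17.4
grasp_force: 20.0
```

```bash
python3 arc.py 303 -7 12; python3 - <<'E'
from h import *
print(ctrl.sense()["force"],ctrl.sense()["tcp_pos"])
im,d=grab_frame("side"); save("m6.png",cv2.resize(im[210:310,210:310],(600,600),interpolation=cv2.INTER_CUBIC))
E
```

```text
[3.6,-2.0] [7.4,-3.6] [11.4,-4.7] [15.6,-5.4] [19.7,-5.5] [23.8,-5.1] [27.9,-4.2] [31.8,-2.8] [35.5,-0.9] [39.0,1.4] [42.1,4.1] [44.9,7.1]
[-6.34795482 -1.60280748 -0.27415102] [486.47697446  21.37599005  97.79020947]
```

View pics/m6.png

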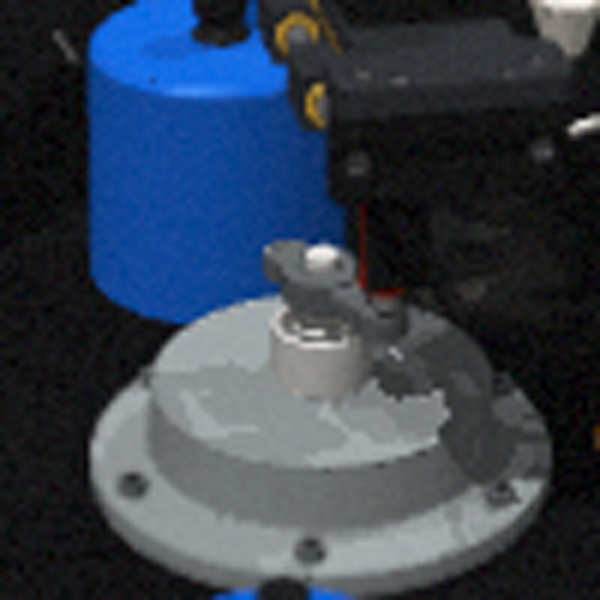

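The crank arm now points to the right. The white spindle end is at about (320,258) in the crop, i.e. (263.3,253) in the side frame. I'll compare its height with the frame taken before turning.

```bash
python3 - <<'E'
from h import *
S=np.load("/tmp/s2.npz")["im"]; im,d=grab_frame("side")
for I in(S,im):
    a=I[240:275,255:272].min(-1).astype(int); w=np.zeros((420,560),bool); w[240:258,255:272]=a[:18]>175
    v,u=np.nonzero(w); print(len(u),u.mean(),v.mean(),v.min(),v.max()); print(I[243:270,263].min(-1))
e,dd=ray("side",[[263,250],[263,251]]); t=(51-e[1])/dd[:,1]; print((e+dd*t[:,None])[:,2])
E
```

```text
11 263.0 250.0 249 251
[ 21  13  10   7  20  66 218 222 186 145 117 108  92  65  59  64  63  55
  82 104 197 128 200 120 205 142 139]
10 263.1 251.9 251 253
[ 15  17  15  14  12   7  16  64 220 225 189 147 114 106  94  69  63  59
  67  60  83  90 202 114 214 139 138]
[93.32865915 90.91938989]
```

The spindle end is 2 px (about 5 mm) lower, so it has dropped into the thread, and the firm stop shows at a grip angle of about 300°. Now I'll turn forward one full turn.

{"fn": "jog_arm", "kwargs": {"commands": [[[3.6, -2.0, 0], [0, 0, 0], 10], [[7.4, -3.6, 0], [0, 0, 0], 10], [[11.4, -4.7, 0], [0, 0, 0], 10], [[15.6, -5.4, 0], [0, 0, 0], 10], [[19.7, -5.5, 0], [0, 0, 0], 10], [[23.8, -5.1, 0], [0, 0, 0], 10], [[27.9, -4.2, 0], [0, 0, 0], 10], [[31.8, -2.8, 0], [0, 0, 0], 10], [[35.5, -0.9, 0], [0, 0, 0], 10], [[39.0, 1.4, 0], [0, 0, 0], 10], [[42.1, 4.1, 0], [0, 0, 0], 10], [[44.9, 7.1, 0], [0, 0, 0], 10]]}}

```text
time_s: 18.3
tcp_pos: [443.6, 29.9, 98.5]
orientation: [-0.0, 1.0, -0.0, -0.0]
force: [3.3, -0.9, -0.4]
grip_width: 17.2
grasp_force: 20.0
```

```bash
python3 arc.py 219 -7 12;python3 arc.py 135 -7 12;python3 arc.py 51 -7 12; python3 arc.py -33 -6.5 5
```

```text
[2.4,3.4] [4.4,7.0] [5.9,10.9] [7.0,14.9] [7.5,19.0] [7.5,23.2] [7.1,27.3] [6.1,31.3] [4.6,35.2] [2.7,38.9] [0.4,42.3] [-2.4,45.4]
[-3.1,2.8] [-6.5,5.1] [-10.2,7.0] [-14.1,8.5] [-18.1,9.4] [-22.3,9.9] [-26.4,9.9] [-30.5,9.3] [-34.5,8.3] [-38.4,6.8] [-42.1,4.8] [-45.4,2.4]
[-3.1,-2.8] [-5.8,-6.0] [-8.0,-9.4] [-9.9,-13.1] [-11.3,-17.1] [-12.2,-21.1] [-12.6,-25.2] [-12.5,-29.4] [-11.9,-33.5] [-10.8,-37.5] [-9.2,-41.3] [-7.1,-44.9]
[2.3,-3.1] [4.9,-5.9] [7.8,-8.5] [11.0,-10.6] [14.4,-12.4]
```

{"fn": "jog_arm", "kwargs": {"commands": [[[2.4, 3.4, 0], [0, 0, 0], 10], [[4.4, 7.0, 0], [0, 0, 0], 10], [[5.9, 10.9, 0], [0, 0, 0], 10], [[7.0, 14.9, 0], [0, 0, 0], 10], [[7.5, 19.0, 0], [0, 0, 0], 10], [[7.5, 23.2, 0], [0, 0, 0], 10], [[7.1, 27.3, 0], [0, 0, 0], 10], [[6.1, 31.3, 0], [0, 0, 0], 10], [[4.6, 35.2, 0], [0, 0, 0], 10], [[2.7, 38.9, 0], [0, 0, 0], 10], [[0.4, 42.3, 0], [0, 0, 0], 10], [[-2.4, 45.4, 0], [0, 0, 0], 10]]}}

```text
time_s: 19.8
tcp_pos: [445.8, 75.4, 98.3]
orientation: [-0.0, 1.0, -0.0, -0.001]
force: [0.1, -3.5, -0.6]
grip_width: 17.2
grasp_force: 20.0
```

{"fn": "jog_arm", "kwargs": {"commands": [[[-3.1, 2.8, 0], [0, 0, 0], 10], [[-6.5, 5.1, 0], [0, 0, 0], 10], [[-10.2, 7.0, 0], [0, 0, 0], 10], [[-14.1, 8.5, 0], [0, 0, 0], 10], [[-18.1, 9.4, 0], [0, 0, 0], 10], [[-22.3, 9.9, 0], [0, 0, 0], 10], [[-26.4, 9.9, 0], [0, 0, 0], 10], [[-30.5, 9.3, 0], [0, 0, 0], 10], [[-34.5, 8.3, 0], [0, 0, 0], 10], [[-38.4, 6.8, 0], [0, 0, 0], 10], [[-42.1, 4.8, 0], [0, 0, 0], 10], [[-45.4, 2.4, 0], [0, 0, 0], 10]]}}

```text
time_s: 21.3
tcp_pos: [491.8, 77.9, 98.5]
orientation: [-0.0, 1.0, 0.0, -0.0]
force: [-2.7, -0.0, 0.1]
grip_width: 17.4
grasp_force: 20.0
```

{"fn": "jog_arm", "kwargs": {"commands": [[[-3.1, -2.8, 0], [0, 0, 0], 10], [[-5.8, -6.0, 0], [0, 0, 0], 10], [[-8.0, -9.4, 0], [0, 0, 0], 10], [[-9.9, -13.1, 0], [0, 0, 0], 10], [[-11.3, -17.1, 0], [0, 0, 0], 10], [[-12.2, -21.1, 0], [0, 0, 0], 10], [[-12.6, -25.2, 0], [0, 0, 0], 10], [[-12.5, -29.4, 0], [0, 0, 0], 10], [[-11.9, -33.5, 0], [0, 0, 0], 10], [[-10.8, -37.5, 0], [0, 0, 0], 10], [[-9.2, -41.3, 0], [0, 0, 0], 10], [[-7.1, -44.9, 0], [0, 0, 0], 10]]}}

```text
time_s: 22.8
tcp_pos: [498.9, 32.8, 98.6]
orientation: [-0.0, 1.0, 0.0, 0.0]
force: [-0.4, 2.2, -0.4]
grip_width: 17.4
grasp_force: 20.0
```

{"fn": "jog_arm", "kwargs": {"commands": [[[2.3, -3.1, 0], [0, 0, 0], 10], [[4.9, -5.9, 0], [0, 0, 0], 10], [[7.8, -8.5, 0], [0, 0, 0], 10], [[11.0, -10.6, 0], [0, 0, 0], 10], [[14.4, -12.4, 0], [0, 0, 0], 10], [[14.4, -12.4, 0], [0, 0, 0], 10], [[14.4, -12.4, 0], [0, 0, 0], 10]]}}

```text
time_s: 23.68
tcp_pos: [483.8, 20.1, 98.4]
orientation: [-0.0, 1.0, -0.0, -0.001]
force: [-1.3, 1.3, -0.7]
grip_width: 17.3
grasp_force: 20.0
```

```bash
python3 - <<'E'
from h import *
s=ctrl.sense(); p=s["tcp_pos"]; print(p,s["force"],s["time_s"],np.degrees(np.arctan2(p[1]-51,p[0]-470.2)))
im,d=grab_frame("side"); print(im[243:272,263].min(-1))
save("m7.png",cv2.resize(im[170:310,180:320],(600,600),interpolation=cv2.INTER_CUBIC))
E
```

```text
[483.79306548  20.0702203   98.36474788] [-1.34404974  1.28455082 -0.6943433 ] 23.675 -66.2754003201051
[ 18  18   9  13  20   8  23  21  17  19 218 223 192 146 118 106 101  68
  64  67  62  58  86 107 215 143 139 137 139]
```

View pics/m7.png

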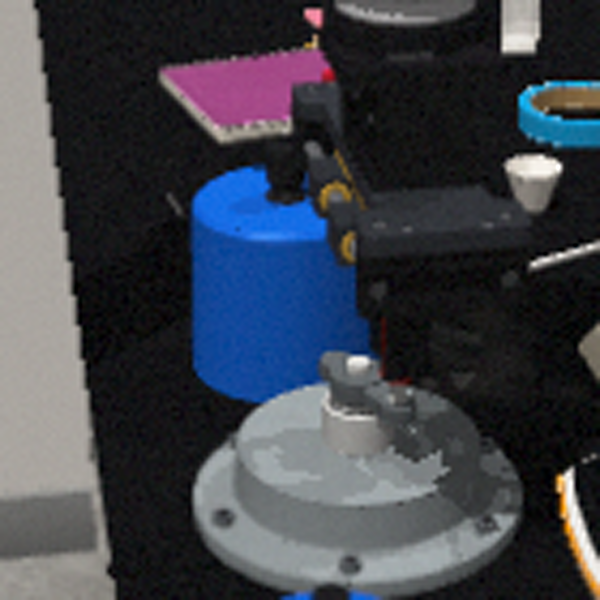

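The spindle end has dropped another 2 px (about 10 mm in all), the crank has made a full turn past the stop, and the grip is still held. The hood stands upright at (270,280). I'll hand in.

```bash
python3 -c "from cell import ctrl; print(ctrl.job_done())"
```

```text
the job is handed in; nothing more can be done
None
```

The job is handed in (no verdict came back): the hood stands upright beside the press, the spindle was turned back to its stop and then forward one full turn (about 10 mm down in all), and the gripper still holds the red grip.

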